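# Load a marking die on the parts counter

## Robot

A 6-joint arm with a two-finger parallel gripper is mounted at the origin on the work surface. World frame = base frame: x ahead of the robot, y to its left, z up, the work surface at z = 0. Lengths are in m, angles in rad, forces in N, time in s.
With the tool pointing down it reaches from about 0.25 to 0.8 m from the base axis. Payload 8.5 kg.
Tool frame: the origin (TCP) lies on the centre line of the jaws, within the pads' length; the fingertips stand bot.tips_ahead ahead of it and the grasp point (between the pads) lies 11 mm behind it (bot.tips_ahead is the distance from the TCP to the fingertips, in m); z points along the fingers, y is the line along which they close (so a half turn about z gives the same grasp; the last joint's range is limited). The gripper opens to 85 mm and grips with 20 to 120 N. Pads are 22 mm wide; open, the fingers measure 114 mm over their backs; the gripper's body (76 mm by 85 mm) begins 54 mm behind the grasp point. The pads swing forward as they close: fully open they stand 13 mm farther back than shut.
Start: joints at [1.124, 0.238, -0.013, 1.319, 0, 1.571], TCP at [0.227, 0.473, 0.201] pointing down, gripper open.
Joint ranges: [-2.66, 2.66], [-1.03, 1.9], [-1.14, 1.46], [-1.82, 2.27], [-1.45, 1.34], [-3.14, 3.14]. Speed limits (rad/s): [2.22, 2.22, 2.79, 3.14, 3.14, 3.14].

## Interface

Orientations are given as a unit quaternion [w, x, y, z].
In Python, from cell import bot, grab_frame gives the robot as it stands. The module is installed in compiled form; this text tells all that it offers.
- The arm moves only by the tool arm_command, never from a script. Its arguments are lists of equal length, an entry for each row: "linear": the shift along the world's x, y, z in m, a list of three; "rotation": the turn, a rotation vector about the world's x, y, z in degrees, a list of three; "hand": the finger opening in m, from 0 to 0.0854. In form: {"linear": [[x, y, z], ...], "rotation": [[ax, ay, az], ...], "hand": [hand, ...]}. A call has 1 to 5 rows; each row is the pose to reach, as a shift and turn from the pose commanded when the call began; what a row does not reach only later rows make up. A row lasts 1/8 s, in which the tool goes at most 62.5 mm and 10.7 degrees, less where a joint would pass 70% of its speed; a pose out of reach is approached as far as the arm can. A call with a gripper value outside its range is refused whole. The fingers move at their own pace and stop on an object; "grip_force" is the grip in N (left out, the last holds). Time passes only in rows, so rows that repeat a pose let the fingers close. It gives the time, the measured TCP pose, the force, the opening and the grip force at its end, in the units of the state.
- bot.get_state(): the state, without advancing time (a new reading comes with each control period).
- grab_frame(name): name is "scene" or "side" or "wrist"; returns a dict with "frame" (480x640x3 uint8, blue, green, red), "fx", "fy", "cx", "cy" (pixels), "R" (3x3) and "t" (3): a world point X has camera coordinates R X + t. Camera axes: x right, y down, z forward; pixel columns grow to the right and rows downward; lengths in m; the calibration is good to about 2 mm. A picture is of the moment at which its call begins. There is no depth.
- bot.sign_off(): hands the job in; it is judged then, once.
The state is a dict: "time_s": time; "joint_pos": joint angles; "dq": joint speeds; "joint_torque": joint torques, N m; "tcp_pos": TCP position; "tcp_rot": TCP orientation; "ft_force": force on the tool from outside, world axes, zero at the start; "moment": the same for the moment, N m; "grip_width": opening from 0.0 (shut) to 1.0 (fully open); "gripper_force": force on a finger pad.
Only numpy, scipy, OpenCV 4.12 (cv2) and the standard library are available. Lean on these libraries where they do the work, as an engineer would, in place of code of your own. Each camera call takes 0.05 s, during which the arm holds its last target. There are 200 camera calls.

## Task

Take the oblong blank out of the stock rack and seat it fully down in the nest of the marking die, lowering it in rather than dropping it. Then slide the die's keeper to its end stop over the blank. Leave the round blank and the other things on the counter where they are.

Things in the scene. Friction and masses are not known exactly. Their poses are not given: they have to be found in the camera images.
- blank: The oblong blank: solid aluminium block 46 (its x) by 64 (its y) by 18 mm (z), loose, about 140 g. Origin at the centre of its underside. It lies flat in one of the rack's two lanes, its 64 mm length across the lane with 3 mm to spare at each end, so there it can be taken only across its 46 mm width.
- blank_mid (a point): The middle of the oblong blank, 9 mm above its underside; axes as blank.
- disc: The round blank: aluminium disc 60 mm in diameter, 18 mm thick, loose, in the other lane of the rack. Not to be used. Origin at the centre of its underside.
- rack: Fixed open black plastic tray, 145 (x) by 155 (y) by 35 mm high, walls and floor 5 mm thick. A full-height dividing wall makes two lanes side by side in y, each 70 mm wide (y) and 135 mm long (x), lane centres at y = +37.5 and -37.5 mm. Origin at the centre of its underside; inner floor at z = 5 mm.
- die: Fixed steel die: bolster plate 96 wide (x), 12 mm thick, from y = -65 to 150 mm, with the nest on it. Origin under the nest's centre, on the plate's underside; y runs along the nest towards the keeper. Along both long sides of the nest stand guide cheeks 56 mm apart, 12 mm thick, 88 mm long (y), tops 62 mm above the die's underside: no room there for fingers.
- nest (a point): Centre of the nest's floor, 12 mm above the die's underside; axes as die. Cavity 50 (x) by 68 (y) mm, 16 mm deep, for the oblong blank, which then stands 2 mm proud. Each short end is closed only at its corners (stops 10 mm thick in y); a gap 32 mm wide in the middle, its floor level with the nest's, gives a finger about 30 mm of room beyond the blank at both ends.
- keeper (a joint): Travel (m) of the keeper, a steel slide on the die: 0 = drawn back, 0.051 = at its end stop, its tongue 8 mm over the blank's end. Starts at 0 to 0.01; slides along the die's -y, about 1.5 N of friction. Tongue 26 mm wide, 6 mm thick, underside 21 mm above the nest's floor, tip at die y = 75 mm minus the travel.
- keeper_grip (a point): Grip point on the keeper's upright fin (moves with the keeper), 50 mm above the nest's floor and 62 mm above the die's underside. The fin is 26 mm wide (die x) by 10 mm thick (die y) and stands from 27 mm to 63 mm above the nest's floor; axes as die. It is 46 mm behind (+y) the tongue's tip.
- oil: Bystander: small white bottle, 48 mm in diameter, 95 mm tall, upright. Origin at the centre of its underside.
- bearing: Bystander: steel bearing ring, 52 mm outside, 25 mm bore, 15 mm high, lying flat. Origin at the centre of its underside.
- carton: Bystander: cardboard carton 110 by 80 by 60 mm high. Origin at the centre of its underside.
Not all that is in view belongs to the job. What is shaped like the blank but brown is not meant. What is shaped like the die but pink is not meant.

How it is judged:
On the way, in this order (a step that is already met when the one before it is completed fails the run):
1. the oblong blank lies fully down in the nest, let go of (horizontal distance between blank_mid and nest below 0.005 m and z of blank_mid in the frame of nest between 0.006 and 0.0115 m and angle between the z axis of blank and the z axis of nest, either way round below 0.06 rad and contact force between the fingers and blank below 0.3 N), for 0.2 s.
2. then the keeper is slid to its end stop (horizontal distance between blank_mid and nest below 0.005 m and z of blank_mid in the frame of nest between 0.006 and 0.0115 m and angle between the z axis of blank and the z axis of nest, either way round below 0.06 rad and value of joint keeper above 0.048 m), for 0.2 s.
At the end, for the whole second after the job is handed in: The oblong blank lies at rest in the nest: within 5 mm of its centre, middle 6 to 11.5 mm above its floor (9 when home), flat to 0.06 rad; keeper within 3 mm of its end stop (joint above 0.048); disc, bottle, bearing and carton within 30 mm of where they began (all of step 2 and linear speed of blank below 0.02 m/s and distance of each of disc, oil, bearing, carton from where it was at the start of the episode below 0.03 m); the robot touches nothing.
It fails at once if the blank is dropped into the nest (let go and falling faster than 0.4 m/s there) (horizontal distance between blank_mid and nest below 0.04 m and linear speed of blank above 0.4 m/s and contact force between the fingers and blank below 0.1 N).
It fails at once if the round blank, bottle, bearing ring or carton is moved by more than 40 mm (distance of any of disc, oil, bearing, carton from where it was at the start of the episode above 0.04 m).
It also fails if it takes over 72 s, if anything falls off the work surface, if the arm or the gripper's body presses on something with over 40 N, if the wrist force passes 120 N, or if a joint passes its speed limit or range.

## Working session

There is one attempt and no reset: what is moved stays moved. The work goes in short steps, Python scripts to look and compute and a tool call to move; the robot and the scene stay as the last step left them, time stands still between calls to the robot, and variables do not carry over. Pictures are saved under pics/ and viewed, at most 10 in all, crops included, and the job is handed in when it is done.

Besides the shell and the picture viewer there is one more tool, called after "Request:" as a command line: name --argument value ..., lists and objects as JSON in quotes. arm_command: Moves the arm, as the interface text tells. Its arguments: {"type":"object","properties":{"linear":{"type":"array","items":{"type":"array","items":{"type":"number"}}},"rotation":{"type":"array","items":{"type":"array","items":{"type":"number"}}},"hand":{"type":"array","items":{"type":"number"}},"grip_force":{"type":"number"}},"required":["linear","rotation","hand"]}

```bash
mkdir -p pics
python3 - <<'E'
from cell import bot, grab_frame
import cv2,pickle
s=bot.get_state();print(s, bot.tips_ahead)
d={n:grab_frame(n) for n in("scene","side","wrist")}
pickle.dump(d,open("f0.pkl","wb"))
for n in d:
    cv2.imwrite(f"pics/{n}0.png",d[n]["frame"]); print(n,d[n]["fx"],-d[n]["R"].T@d[n]["t"])
E
```

```text
{'time_s': 0.0, 'joint_pos': array([ 1.12399569e+00,  2.38771389e-01, -1.42772212e-02,  1.31917554e+00,
        1.13604567e-05,  1.57077679e+00]), 'dq': array([-4.96369155e-05,  1.72090609e-05, -6.44594356e-04,  9.54481685e-04,
        1.28459574e-03,  6.27356259e-04]), 'joint_torque': array([-2.42659567e-03, -5.38784266e+01,  3.46441984e+01,  1.81936822e-02,
       -2.27226055e-04, -1.28146837e-06]), 'tcp_pos': array([0.22664076, 0.47304905, 0.20027363]), 'tcp_rot': array([-1.63710391e-04,  2.21537140e-01,  9.75151673e-01, -6.94909640e-04]), 'ft_force': array([-0.36906291, -0.43123879, -0.38419617]), 'moment': array([ 0.05529216, -0.02018834, -0.00620753]), 'gripper_force': 0.0, 'grip_width': 1.00153215099163} 0.008
scene 474.54002780215126 [ 1.08867367 -0.69922954  0.99818727]
side 546.8259617408144 [ 0.22678189 -0.85893873  0.78546468]
wrist 385.546044654187 [0.15686012 0.50662955 0.37388201]
```

View pics/scene0.png

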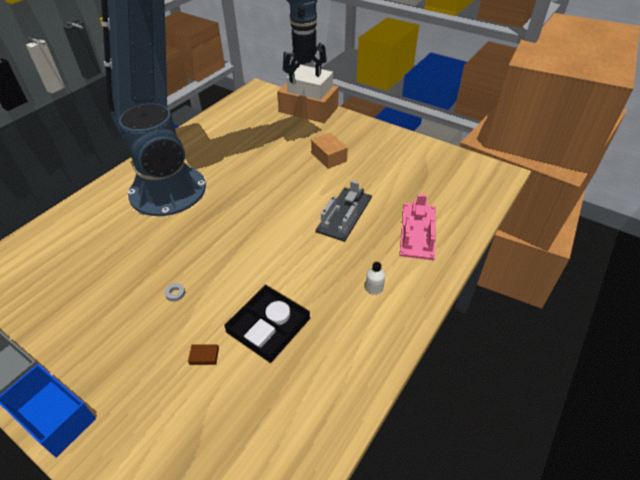

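View pics/side0.png

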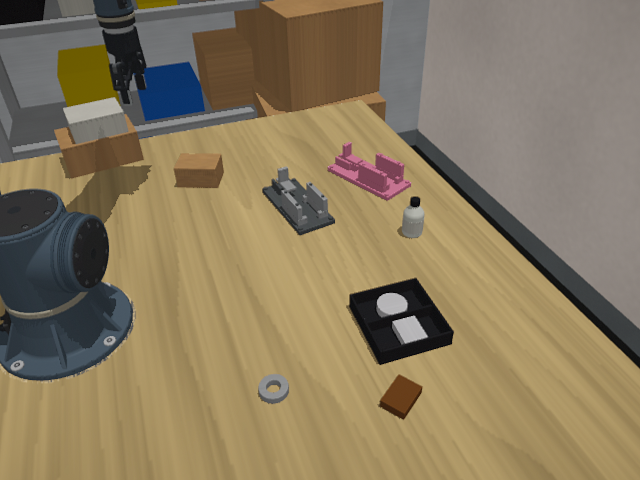

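The scene view shows the rack at (268,322) with the blank at (260,333) and the disc at (277,313). The grey die is at (345,212), with its fin at the far end (355,187). The side view shows the blank at (410,330) and the die at (298,200).

```bash
cat > h.py <<'E'
import cv2,numpy as np
def proj(f,X):
    c=f["R"]@np.asarray(X,float)+f["t"]; return np.array([f["fx"]*c[0]/c[2]+f["cx"],f["fy"]*c[1]/c[2]+f["cy"]])
def onplane(f,uv,z):
    uv=np.atleast_2d(uv).astype(float)
    d=np.c_[(uv[:,0]-f["cx"])/f["fx"],(uv[:,1]-f["cy"])/f["fy"],np.ones(len(uv))]@f["R"]
    o=-f["R"].T@f["t"]; return (o+d*((z-o[2])/d[:,2])[:,None])[:,:2]
def comps(mask,box,minA=30):
    x0,y0,x1,y1=box; m=np.zeros_like(mask); m[y0:y1,x0:x1]=mask[y0:y1,x0:x1]
    c,_=cv2.findContours(m,cv2.RETR_EXTERNAL,cv2.CHAIN_APPROX_NONE)
    return sorted([k[:,0] for k in c if cv2.contourArea(k)>minA],key=lambda k:-cv2.contourArea(k.reshape(-1,1,2)))
def rect(P):
    (c,s,a)=cv2.minAreaRect((P*1000).astype(np.float32)); return np.round(c,1),np.round(s,1),round(a,1)
E
python3 - <<'E'
from h import *
import pickle
d=pickle.load(open("f0.pkl","rb"))
B={"scene":((215,275,320,370),(305,170,385,250)),"side":((340,270,460,370),(255,160,340,240))}
for n in B:
    f=d[n]; hsv=cv2.cvtColor(f["frame"],cv2.COLOR_BGR2HSV)
    w=((hsv[...,2]>170)&(hsv[...,1]<40)).astype(np.uint8)
    for k in comps(w,B[n][0]): print(n,"white",k.mean(0),rect(onplane(f,k,.023)))
    b=(hsv[...,2]<75).astype(np.uint8)
    k=comps(((hsv[...,2]<75)|(w>0)).astype(np.uint8),B[n][0])[0]; print("rack z35",rect(onplane(f,k,.035)), "z0",rect(onplane(f,k,0)))
    g=(hsv[...,1]<60).astype(np.uint8)
    k=comps(g,B[n][1])[0]; print("die z12",k.mean(0),rect(onplane(f,k,.012)))
    x0,y0,x1,y1=B[n][1]
    cv2.imwrite(f"pics/die_{n}.png",cv2.resize(f["frame"][y0:y1,x0:x1],None,fx=5,fy=5,interpolation=cv2.INTER_CUBIC))
a=cv2.imread("pics/die_scene.png");b=cv2.imread("pics/die_side.png")
c=np.zeros((400,800,3),np.uint8);c[:,:400]=a[:400,:400];c[:,400:]=cv2.resize(b,(425,400))[:,:400];cv2.imwrite("pics/die2.png",c)
E
```

```text
scene white [259.2295082  331.95081967] (array([ 604.6, -262.1]), array([61. , 46.3]), 87.1)
scene white [277.36666667 311.        ] (array([ 603.9, -189. ]), array([57.1, 57.9]), 87.4)
rack z35 (array([ 607.8, -231.7]), array([163.9, 155.7]), 88.0) z0 (array([ 590.3, -214.7]), array([169.8, 161.4]), 88.0)
die z12 [343.18181818 210.44242424] (array([532.5, 241.6]), array([112.3, 263.5]), 8.5)
side white [409.53658537 328.82926829] (array([ 603.9, -261.6]), array([55.5, 44.4]), 87.9)
side white [391.90277778 303.15277778] (array([ 602.4, -188.4]), array([54.7, 56.2]), 87.2)
rack z35 (array([ 592.2, -239.3]), array([176.9, 156.4]), 88.3) z0 (array([ 609.3, -210.4]), array([185.1, 163.7]), 88.3)
die z12 [297.54455446 199.24752475] (array([548.6, 249. ]), array([128.4, 293.4]), 8.8)
```

View pics/die2.png

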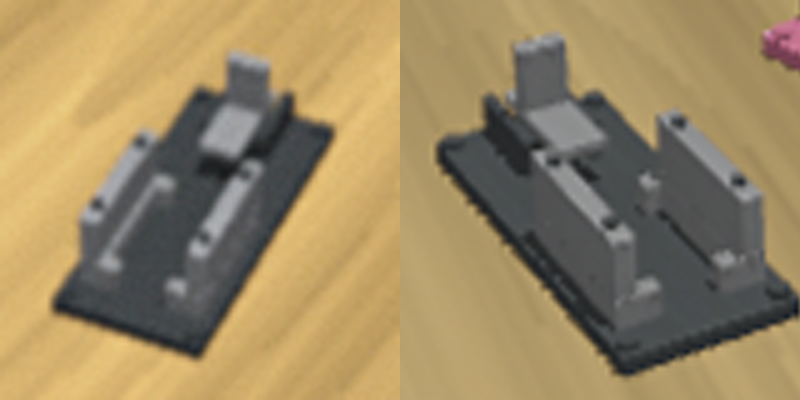

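The crop shows the die plate's top corners. In the scene picture they are at about (316,229.6), (345,240.4), (371.6,195.6) and (345,188). The keeper fin is at the far (+y) end. Next I get rough positions for the die and the table objects.

Run:
```python
from h import *
import pickle
d=pickle.load(open("f0.pkl","rb"))
f=d["scene"]
print(onplane(f,[(316,229.6),(345,240.4),(371.6,195.6),(345,188)],.012).round(3))
f2=d["side"]; s=425/400
# right-hand crop: scaled (px-400)/5 + offset
q=lambda u,v:((u-400)*1/5+255,v/5+160)
print(onplane(f2,[q(437,150),q(625,370),q(800,300),q(597,95)],.012).round(3))
print("others bearing,brown,bottle,carton",onplane(f,[(175,292),(204,354),(375,290),(329,152)],.01).round(3))
w=d["wrist"]; print(w["R"].round(3),w["cx"],w["cy"])
```

```text
[[0.515 0.111]
 [0.609 0.121]
 [0.575 0.334]
 [0.485 0.32 ]]
[[0.478 0.308]
 [0.51  0.097]
 [0.604 0.118]
 [0.571 0.328]]
others bearing,brown,bottle,carton [[ 0.336 -0.285]
 [ 0.529 -0.377]
 [ 0.769  0.013]
 [ 0.333  0.458]]
[[ 0.432  0.902 -0.001]
 [ 0.861 -0.412  0.3  ]
 [ 0.27  -0.131 -0.954]] 315.6369283637406 240.6291209977657
```

Request:
arm_command --linear '[[0.04,-0.03,0.01],[0.08,-0.06,0.01],[0.125,-0.09,0.01],[0.17,-0.12,0.01],[0.215,-0.15,0.01]]' --rotation '[[0,0,7],[0,0,14],[0,0,21],[0,0,28],[0,0,34]]' --hand '[0.0854,0.0854,0.0854,0.0854,0.0854]'

```text
time_s: 0.78
tcp_pos: [0.4431, 0.3222, 0.2107]
tcp_rot: [-0.0, -0.075, 0.997, -0.0]
ft_force: [0.3, 0.5, 0.3]
grip_width: 1.004
gripper_force: 0.0
```

Request:
arm_command --linear '[[0.042,-0.028,0],[0.084,-0.056,0],[0.126,-0.085,0],[0.168,-0.113,0],[0.168,-0.113,0]]' --rotation '[[0,0,0],[0,0,0],[0,0,0],[0,0,0],[0,0,0]]' --hand '[0.0854,0.0854,0.0854,0.0854,0.0854]'

```text
time_s: 1.4
tcp_pos: [0.612, 0.208, 0.2094]
tcp_rot: [-0.0, -0.071, 0.997, -0.0]
ft_force: [-0.2, -0.8, -0.9]
grip_width: 1.0
gripper_force: 0.0
```

Run:
```python
from cell import bot, grab_frame
import cv2,pickle
f=grab_frame("wrist");s=bot.get_state();print(s["tcp_pos"],s["tcp_rot"],s["joint_pos"],s["time_s"])
pickle.dump(f,open("w1.pkl","wb"));cv2.imwrite("pics/w1.png",f["frame"])
```

```text
[0.61056367 0.20915018 0.20970625] [-8.02977348e-04 -7.20073444e-02  9.97403753e-01 -2.25292442e-04] [ 3.30038403e-01  4.51885855e-01  3.27520084e-01  1.44809832e+00
 -2.59688370e-05  1.85898941e-01] 1.45
```

View pics/w1.png

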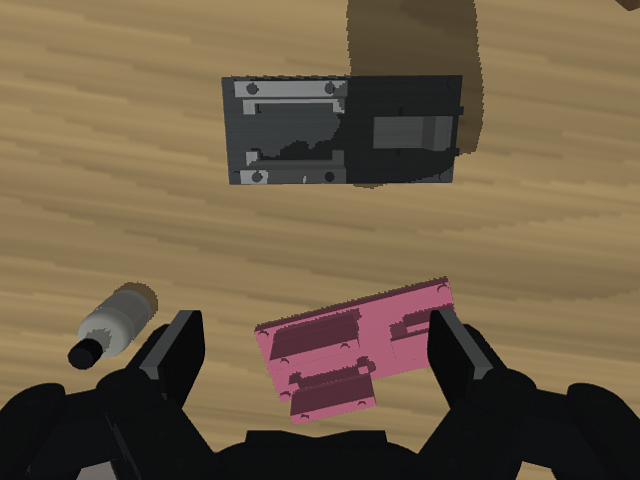

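The wrist view shows the grey die from above. The plate corners are near (222,78), (462,76), (453,183) and (230,184). The cheek bolts are at (252,89), (330,89), (257,177) and (330,177). The keeper tongue tip is at u≈374, v 116–150, and the fin is at u≈430.

Run:
```python
from h import *
import pickle
f=pickle.load(open("w1.pkl","rb"))
img=f["frame"]
b=onplane(f,[(252,89),(330,89),(257,177),(330,177)],.062); print("bolts",b.round(4),b.mean(0)); 
for i,j in((0,1),(2,3),(2,0),(3,1)): v=b[j]-b[i];print(np.linalg.norm(v),np.degrees(np.arctan2(v[1],v[0])))
# plate outline: lowest-saturation region vs wood
hsv=cv2.cvtColor(img,cv2.COLOR_BGR2HSV)
m=(hsv[...,1]<60).astype(np.uint8)
k=comps(m,(200,60,480,200))[0]
e=cv2.boundingRect(k.reshape(-1,1,2));print(e)
P=onplane(f,k,.012); print("rect z12",rect(P))
print("plate corners",onplane(f,[(222,78),(462,76),(453,183),(230,184)],.012).round(4))
print("tongue tip",onplane(f,[(374,117),(374,149)],.039).round(4),"fin",onplane(f,[(422,117),(422,149),(452,117),(452,150)],.075).round(4))
cv2.imwrite("pics/w1c.png",cv2.resize(cv2.convertScaleAbs(img[65:195,210:475],alpha=1.6,beta=20),None,fx=3,fy=3,interpolation=cv2.INTER_CUBIC))
```

```text
bolts [[0.52   0.1449]
 [0.5114 0.2049]
 [0.5874 0.1554]
 [0.5787 0.2154]] [0.54936594 0.18017143]
0.06060500322374714 98.19802741037667
0.060576703259267894 98.21067433309628
0.06813645853824933 -171.13591230000392
0.06812276513778066 -171.15958335592478
(222, 75, 242, 110)
rect z12 (array([542.2, 223.5]), array([ 95.7, 218.4]), 8.8)
plate corners [[0.5123 0.1094]
 [0.4802 0.3206]
 [0.5742 0.3363]
 [0.6058 0.1238]]
tongue tip [[0.5263 0.2459]
 [0.5523 0.2508]] fin [[0.522  0.2769]
 [0.5452 0.2823]
 [0.5188 0.2995]
 [0.5426 0.3056]]
```

View pics/w1c.png

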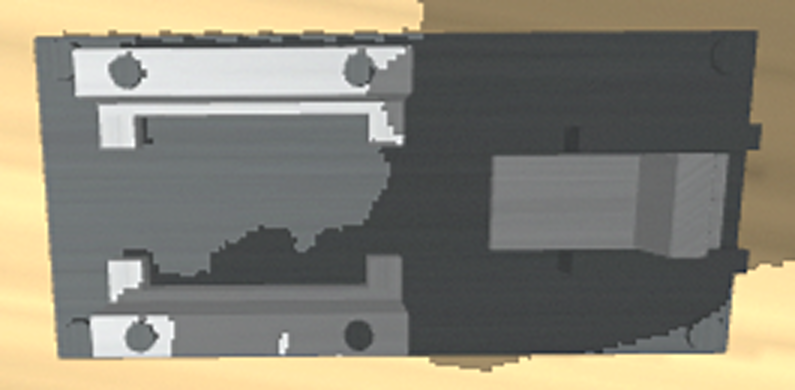

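The enlarged die shows the nest cavity's top corners. In crop coordinates they are near (137,115), (370,113), (145,285) and (367,283). That serves as a check on the centre.

Run:
```python
from h import *
import pickle
f=pickle.load(open("w1.pkl","rb"))
q=np.array([(137,115),(370,113),(145,285),(367,283)])/3+[210,65]
b=onplane(f,q,.028); print(b.round(4),b.mean(0))
for i,j in((0,1),(2,3),(2,0),(3,1)): v=b[j]-b[i];print(np.linalg.norm(v),np.degrees(np.arctan2(v[1],v[0])))
q=np.array([(126,71),(359,69),(140,336),(359,336)])/3+[210,65]
b=onplane(f,q,.062); print(b.round(4),b.mean(0))
```

```text
[[0.5295 0.1436]
 [0.5193 0.2103]
 [0.5774 0.1507]
 [0.5672 0.2169]] [0.54836269 0.18037523]
0.06742980983695059 98.66337322790508
0.06702343623631668 98.71546573682757
0.04839184709567978 -171.60235203151473
0.048334506698196514 -172.08443611341102
[[0.5198 0.1449]
 [0.5107 0.2046]
 [0.5874 0.1552]
 [0.5787 0.2151]] [0.54915579 0.17993702]
```

Request:
arm_command --linear '[[0,-0.055,0],[0,-0.11,0],[0,-0.165,0],[0,-0.22,0],[0,-0.27,0]]' --rotation '[[0,0,-10],[0,0,-20],[0,0,-30],[0,0,-40],[0,0,-50]]' --hand '[0.0854,0.0854,0.0854,0.0854,0.0854]'

```text
time_s: 2.08
tcp_pos: [0.609, -0.0601, 0.2112]
tcp_rot: [-0.0, 0.357, 0.934, 0.0]
ft_force: [0.2, -0.2, -0.1]
grip_width: 0.999
gripper_force: 0.0
```

Request:
arm_command --linear '[[0,-0.05,0],[0,-0.1,0],[0,-0.15,0],[0,-0.2,0],[-0.005,-0.25,0]]' --rotation '[[0,0,-10],[0,0,-20],[0,0,-30],[0,0,-40],[0,0,-50]]' --hand '[0.0854,0.0854,0.0854,0.0854,0.0854]'

```text
time_s: 2.7
tcp_pos: [0.6048, -0.3096, 0.211]
tcp_rot: [-0.0, 0.718, 0.696, 0.0]
ft_force: [0.3, 0.7, 0.0]
grip_width: 0.998
gripper_force: 0.0
```

Request:
arm_command --linear '[[0,0,0],[0,0,0]]' --rotation '[[0,0,0],[0,0,0]]' --hand '[0.0854,0.0854]'

```text
time_s: 2.95
tcp_pos: [0.6047, -0.3083, 0.2109]
tcp_rot: [-0.0, 0.716, 0.698, 0.0]
ft_force: [-0.4, 0.6, -0.2]
grip_width: 0.998
gripper_force: 0.0
```

Run:
```python
from cell import bot, grab_frame
import cv2,pickle
from h import *
f=grab_frame("wrist");s=bot.get_state();print(s["tcp_pos"],s["tcp_rot"],s["joint_pos"],s["time_s"])
pickle.dump(f,open("w2.pkl","wb"));cv2.imwrite("pics/w2.png",f["frame"])
hsv=cv2.cvtColor(f["frame"],cv2.COLOR_BGR2HSV)
for k in comps(((hsv[...,2]>150)&(hsv[...,1]<40)).astype(np.uint8),(0,0,640,480),200): print(k.mean(0),cv2.boundingRect(k.reshape(-1,1,2)),rect(onplane(f,k,.023)))
```

```text
[ 0.60490167 -0.30790542  0.21101678] [-2.85721139e-04  7.15996106e-01  6.98104209e-01  8.66790416e-05] [-4.71008164e-01  5.15244392e-01  4.36686005e-01  1.49272340e+00
  3.47741399e-04  1.12509172e+00] 3.0
[310.91414141  67.44949495] (277, 31, 68, 74) (array([ 602.6, -189.4]), array([57.8, 57.9]), 88.5)
[317.21153846 136.28205128] (291, 122, 50, 33) (array([ 605.2, -247.7]), array([28.1, 44.3]), 88.5)
[315.44347826 187.66086957] (291, 182, 48, 10) (array([ 603.3, -291.6]), array([ 8.5, 44.3]), 88.5)
```

View pics/w2.png

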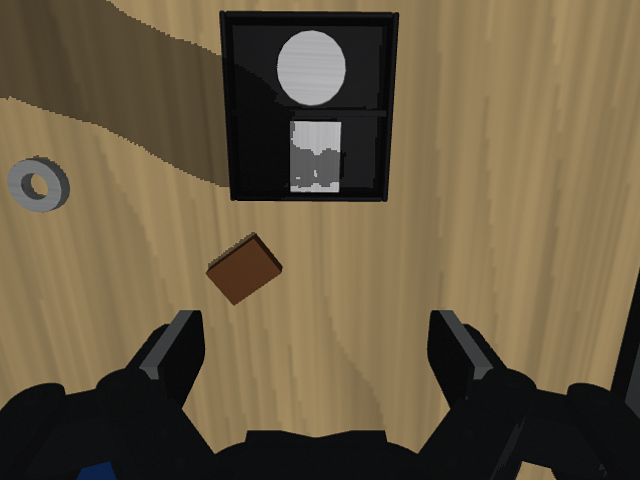

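The wrist view shows the oblong blank spanning u 290–341, v 121–193 in the rack lane, and the disc at (311,67). That puts the blank's centre at about (0.604,-0.2645) with yaw −1.5°, so the tool's yaw already matches.

Request:
arm_command --linear '[[-0.001,0.0435,0],[-0.001,0.0435,-0.05],[-0.001,0.0435,-0.1],[-0.001,0.0435,-0.14],[-0.001,0.0435,-0.17]]' --rotation '[[0,0,0],[0,0,0],[0,0,0],[0,0,0],[0,0,0]]' --hand '[0.066,0.066,0.066,0.066,0.066]' --grip_force 40

```text
time_s: 3.62
tcp_pos: [0.6035, -0.2636, 0.0395]
tcp_rot: [-0.001, 0.716, 0.698, -0.0]
ft_force: [1.3, 0.1, 0.9]
grip_width: 0.775
gripper_force: 0.0
```

Request:
arm_command --linear '[[0,0,-0.015],[0,0,-0.022],[0,0,-0.026],[0,0,-0.026]]' --rotation '[[0,0,0],[0,0,0],[0,0,0],[0,0,0]]' --hand '[0.066,0.066,0.066,0.066]'

```text
time_s: 4.12
tcp_pos: [0.6043, -0.2662, 0.0156]
tcp_rot: [0.0, 0.717, 0.697, 0.0]
ft_force: [-0.3, 0.0, -0.3]
grip_width: 0.776
gripper_force: 0.0
```

Request:
arm_command --linear '[[0,0,0],[0,0,0],[0,0,0],[0,0,0],[0,0,0]]' --rotation '[[0,0,0],[0,0,0],[0,0,0],[0,0,0],[0,0,0]]' --hand '[0.03,0.03,0.03,0.03,0.03]'

```text
time_s: 4.75
tcp_pos: [0.6038, -0.2661, 0.0148]
tcp_rot: [-0.0, 0.717, 0.697, -0.0]
ft_force: [0.6, -0.1, -0.3]
grip_width: 0.353
gripper_force: 0.0
```

Request:
arm_command --linear '[[0,0,0.02],[0,0,0.04],[0,0,0.07],[0,0,0.1],[0,0,0.1]]' --rotation '[[0,0,0],[0,0,0],[0,0,0],[0,0,0],[0,0,0]]' --hand '[0.03,0.03,0.03,0.03,0.03]'

```text
time_s: 5.38
tcp_pos: [0.6053, -0.2667, 0.1175]
tcp_rot: [0.002, 0.717, 0.697, 0.001]
ft_force: [-0.2, -0.0, 0.3]
grip_width: 0.349
gripper_force: 0.0
```

Run:
```python
from cell import bot, grab_frame
import cv2,numpy as np
a=grab_frame("side");w=grab_frame("wrist")
cv2.imwrite("pics/s3.png",np.hstack([cv2.resize(a["frame"][240:390,310:490],(480,400),interpolation=cv2.INTER_CUBIC),cv2.resize(w["frame"][:,150:490],(283,400))]))
import pickle;pickle.dump((a,w),open("w3.pkl","wb"))
print(bot.get_state()["grip_width"])
```

```text
0.3526752509235646
```

View pics/s3.png

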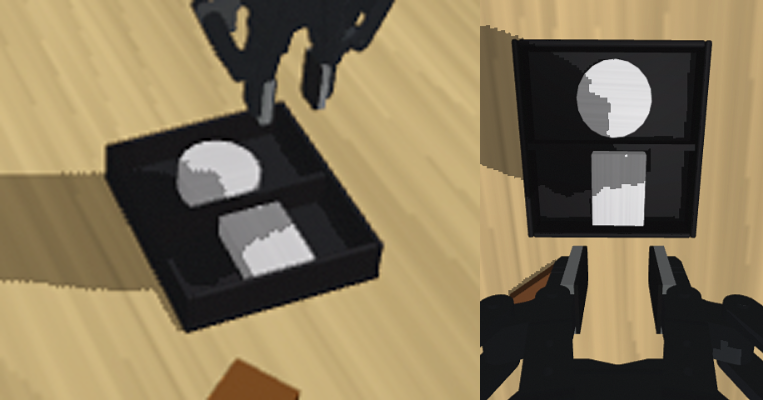

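The blank is untouched in its lane and the jaws closed empty, either above it or beside it. I triangulate the fingertips: side-crop (265,122) and (318,105), wrist-crop (580,247) and (657,247).

Run:
```python
from h import *
import pickle
a,w=pickle.load(open("w3.pkl","rb"))
P=lambda f:np.diag([f["fx"],f["fy"],1])@np.c_[f["R"],f["t"]]+np.outer([f["cx"],f["cy"],0],np.c_[f["R"],f["t"]][2])
S=np.array([(310+265*.375,240+122*.375),(310+318*.375,240+105*.375)]).T
W=np.array([(150+(580-480)*1.2,247*1.2),(150+(655-480)*1.2,247*1.2)]).T
X=cv2.triangulatePoints(P(a),P(w),S,W);print((X[:3]/X[3]).T.round(4))
for z in (.08,.095,.11,.125): print(z,proj(a,(.605,-.267,z)),proj(w,(.605,-.267,z)))
print(-w["R"].T@w["t"])
hsv=cv2.cvtColor(w["frame"],cv2.COLOR_BGR2HSV)
for k in comps(((hsv[...,2]>75)&(hsv[...,1]<50)).astype(np.uint8),(220,40,430,285),800):print(rect(onplane(w,k,.023)))
```

```text
[[ 0.5892 -0.2643  0.1385]
 [ 0.6277 -0.2644  0.1396]]
0.08 [413.82259609 308.50240862] [317.80500703 259.80240001]
0.095 [414.53756439 302.503837  ] [318.00593258 269.45863974]
0.11 [415.26632282 296.38956636] [318.23644417 280.53674806]
0.125 [416.00927425 290.15621673] [318.50359588 293.37573691]
[ 0.60550576 -0.18934532  0.28923902]
(array([ 603.1, -189.5]), array([59. , 58.9]), 39.9)
(array([ 604.3, -263.5]), array([66.7, 46.3]), 87.8)
```

The tips actually stand well behind the reported TCP, roughly 10–20 mm. That explains the jaws closing above the blank. I go back down with the jaws wide open, deeper this time, and watch the force.

Request:
arm_command --linear '[[-0.001,0.0025,-0.03],[-0.001,0.0025,-0.07],[-0.001,0.0025,-0.1],[-0.001,0.0025,-0.112],[-0.001,0.0025,-0.115]]' --rotation '[[0,0,0],[0,0,0],[0,0,0],[0,0,0],[0,0,0]]' --hand '[0.062,0.062,0.062,0.062,0.062]'

```text
time_s: 6.1
tcp_pos: [0.6023, -0.2633, -0.0011]
tcp_rot: [-0.001, 0.717, 0.697, -0.0]
ft_force: [0.7, 0.5, -0.4]
grip_width: 0.722
gripper_force: 0.0
```

Request:
arm_command --linear '[[0,0,0],[0,0,0]]' --rotation '[[0,0,0],[0,0,0]]' --hand '[0.062,0.062]'

```text
time_s: 6.35
tcp_pos: [0.6036, -0.2639, 0.0011]
tcp_rot: [0.001, 0.717, 0.697, 0.0]
ft_force: [-0.1, -0.3, -0.6]
grip_width: 0.722
gripper_force: 0.0
```

Run:
```python
from cell import bot, grab_frame
import cv2,numpy as np
a=grab_frame("side");w=grab_frame("wrist");s=bot.get_state();print(s["tcp_pos"],s["ft_force"],s["grip_width"])
cv2.imwrite("pics/s4.png",np.hstack([cv2.resize(a["frame"][220:370,320:480],(426,400),interpolation=cv2.INTER_CUBIC),cv2.resize(w["frame"][100:400,180:460],(373,400))]))
import pickle;pickle.dump((a,w),open("w4.pkl","wb"))
```

```text
[ 0.60336277 -0.26382623  0.00083634] [-0.38493215  0.76982695  0.4923617 ] 0.726537284461291
```

View pics/s4.png

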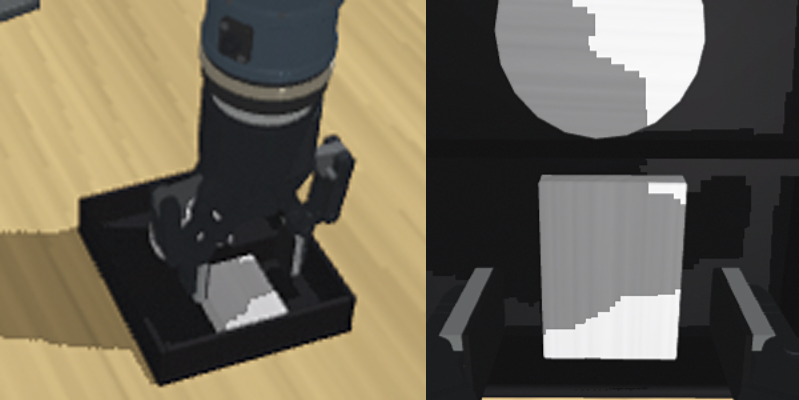

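The view shows the tips straddling the blank. The near edges of the tips are at crop (485,268) and (735,268), and the blank spans crop y 176–358. I compute the tip height from that.

Run:
```python
from h import *
import pickle
a,w=pickle.load(open("w4.pkl","rb"))
c=lambda x,y:(180+(x-426)/1.332,100+y/1.332)
for z in(-.005,0.005,.015,.025,.035,.045): print(z,onplane(w,[c(492,268),c(724,268)],z).round(4).tolist(),onplane(w,[c(539,176),c(687,176),c(543,358),c(677,358)],z).mean(0).round(4))
A=lambda x,y:(320+x*.3756,220+y*.375)
for z in(-.005,.005,.015,.025,.035): print(z,onplane(a,[A(203,300),A(296,275)],z).round(4).tolist())
print((onplane(w,[c(539,176),c(687,176),c(543,358),c(677,358)],.023)).round(4))
```

```text
-0.005 [[0.5583, -0.2748], [0.6477, -0.2774]] [ 0.6042 -0.278 ]
0.005 [[0.5609, -0.2699], [0.6453, -0.2723]] [ 0.6043 -0.2729]
0.015 [[0.5634, -0.265], [0.6429, -0.2673]] [ 0.6043 -0.2678]
0.025 [[0.566, -0.2601], [0.6405, -0.2623]] [ 0.6043 -0.2628]
0.035 [[0.5686, -0.2552], [0.6381, -0.2572]] [ 0.6043 -0.2577]
0.045 [[0.5712, -0.2503], [0.6357, -0.2522]] [ 0.6043 -0.2526]
-0.005 [[0.5898, -0.2399], [0.6634, -0.2428]]
0.005 [[0.5852, -0.2477], [0.6578, -0.2506]]
0.015 [[0.5806, -0.2556], [0.6523, -0.2584]]
0.025 [[0.576, -0.2634], [0.6468, -0.2662]]
0.035 [[0.5714, -0.2712], [0.6413, -0.274]]
[[ 0.5829 -0.2304]
 [ 0.6283 -0.2317]
 [ 0.5798 -0.2958]
 [ 0.6261 -0.2972]]
```

Both views agree. With about 62 mm of opening the tips are at z≈0.042 while the TCP reads 0.001, so they stand about 40 mm behind the stated TCP. I descend gently and watch the force.

Request:
arm_command --linear '[[0,0,-0.004],[0,0,-0.007],[0,0,-0.01],[0,0,-0.013],[0,0,-0.015]]' --rotation '[[0,0,0],[0,0,0],[0,0,0],[0,0,0],[0,0,0]]' --hand '[0.062,0.062,0.062,0.062,0.062]'

```text
time_s: 7.08
tcp_pos: [0.6027, -0.2635, -0.0154]
tcp_rot: [-0.0, 0.717, 0.697, -0.0]
ft_force: [0.0, -1.2, 0.3]
grip_width: 0.724
gripper_force: 0.0
```

Request:
arm_command --linear '[[0,0,-0.002],[0,0,-0.004],[0,0,-0.006],[0,0,-0.008],[0,0,-0.01]]' --rotation '[[0,0,0],[0,0,0],[0,0,0],[0,0,0],[0,0,0]]' --hand '[0.062,0.062,0.062,0.062,0.062]'

```text
time_s: 7.7
tcp_pos: [0.6028, -0.2636, -0.0252]
tcp_rot: [-0.0, 0.717, 0.697, -0.0]
ft_force: [-0.5, -0.4, -0.3]
grip_width: 0.726
gripper_force: 0.0
```

Run:
```python
from h import *
from cell import bot, grab_frame
import pickle
w=grab_frame("wrist");a=grab_frame("side");s=bot.get_state();print(s["tcp_pos"],s["ft_force"])
pickle.dump((a,w),open("w5.pkl","wb"))
cv2.imwrite("pics/s5.png",np.hstack([cv2.resize(a["frame"][220:370,320:480],(426,400),interpolation=cv2.INTER_CUBIC),cv2.resize(w["frame"][100:400,180:460],(373,400))]))
```

```text
[ 0.60266529 -0.2634967  -0.02539877] [-0.40167872 -0.77592678 -1.25271521]
```

View pics/s5.png

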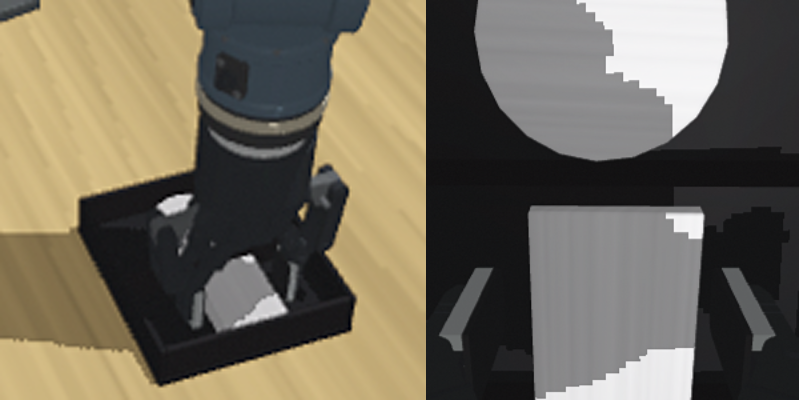

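The tips now appear at about the blank's top height: their scale is 3.74 px/mm, against 3.76 for the blank's top edge. I go down roughly another 10 mm, watching the force.

Request:
arm_command --linear '[[0.001,0,-0.002],[0.001,0,-0.004],[0.001,0,-0.006],[0.001,0,-0.007],[0.001,0,-0.008]]' --rotation '[[0,0,0],[0,0,0],[0,0,0],[0,0,0],[0,0,0]]' --hand '[0.062,0.062,0.062,0.062,0.062]'

```text
time_s: 8.43
tcp_pos: [0.604, -0.2636, -0.031]
tcp_rot: [0.001, 0.717, 0.697, 0.0]
ft_force: [-8.0, 4.8, 26.8]
grip_width: 0.725
gripper_force: 13.3
```

Request:
arm_command --linear '[[0,0,0],[0,0,0],[0,0,0],[0,0,0],[0,0,0]]' --rotation '[[0,0,0],[0,0,0],[0,0,0],[0,0,0],[0,0,0]]' --hand '[0.035,0.035,0.035,0.035,0.035]'

```text
time_s: 9.05
tcp_pos: [0.6063, -0.2642, -0.0277]
tcp_rot: [0.003, 0.717, 0.697, 0.001]
ft_force: [-6.6, 4.7, 40.9]
grip_width: 0.53
gripper_force: 57.5
```

Contact with the floor gave the reference: at 46 mm opening, the tips touched the rack floor (z=0.005) with the TCP at -0.0277. The blank is gripped (0.53 of full opening ≈ 45–46 mm), so I lift it.

Request:
arm_command --linear '[[0,0,0.008],[0,0,0.03],[0,0,0.06],[0,0,0.1],[0,0,0.12]]' --rotation '[[0,0,0],[0,0,0],[0,0,0],[0,0,0],[0,0,0]]' --hand '[0.035,0.035,0.035,0.035,0.035]'

```text
time_s: 9.68
tcp_pos: [0.6043, -0.2638, 0.0887]
tcp_rot: [0.001, 0.717, 0.697, 0.0]
ft_force: [0.0, 0.4, -1.5]
grip_width: 0.529
gripper_force: 41.7
```

Request:
arm_command --linear '[[-0.015,0.05,0],[-0.03,0.1,0],[-0.045,0.15,0],[-0.06,0.2,0],[-0.074,0.2435,0]]' --rotation '[[0,0,2],[0,0,4],[0,0,6],[0,0,8],[0,0,10]]' --hand '[0.035,0.035,0.035,0.035,0.035]'

```text
time_s: 10.3
tcp_pos: [0.5288, -0.0185, 0.0865]
tcp_rot: [-0.0, 0.653, 0.757, -0.0]
ft_force: [1.7, 0.9, -1.2]
grip_width: 0.528
gripper_force: 41.7
```

Request:
arm_command --linear '[[0,0,-0.03],[0,0,-0.07],[0,0,-0.1],[0,0,-0.11],[0,0,-0.115]]' --rotation '[[0,0,0],[0,0,0],[0,0,0],[0,0,0],[0,0,0]]' --hand '[0.035,0.035,0.035,0.035,0.035]'

```text
time_s: 10.92
tcp_pos: [0.5298, -0.0201, -0.0282]
tcp_rot: [-0.0, 0.653, 0.757, -0.0]
ft_force: [-0.6, 0.0, -1.6]
grip_width: 0.524
gripper_force: 41.6
```

Request:
arm_command --linear '[[0,0,-0.001],[0,0,-0.002],[0,0,-0.003],[0,0,-0.003]]' --rotation '[[0,0,0],[0,0,0],[0,0,0],[0,0,0]]' --hand '[0.035,0.035,0.035,0.035]'

```text
time_s: 11.42
tcp_pos: [0.53, -0.0201, -0.0308]
tcp_rot: [0.0, 0.653, 0.757, 0.0]
ft_force: [0.0, 0.2, -1.0]
grip_width: 0.531
gripper_force: 41.6
```

Request:
arm_command --linear '[[0,0,-0.001],[0,0,-0.0015],[0,0,-0.002],[0,0,-0.002]]' --rotation '[[0,0,0],[0,0,0],[0,0,0],[0,0,0]]' --hand '[0.035,0.035,0.035,0.035]'

```text
time_s: 11.92
tcp_pos: [0.5299, -0.0201, -0.0325]
tcp_rot: [0.0, 0.653, 0.757, 0.0]
ft_force: [-2.1, -0.4, 7.2]
grip_width: 0.534
gripper_force: 46.9
```

Request:
arm_command --linear '[[0,0,0.001],[0,0,0.002],[0,0,0.003],[0,0,0.05],[0,0,0.1]]' --rotation '[[0,0,0],[0,0,0],[0,0,0],[0,0,0],[0,0,0]]' --hand '[0.062,0.062,0.062,0.062,0.082]'

```text
time_s: 12.55
tcp_pos: [0.5291, -0.0201, 0.0675]
tcp_rot: [-0.001, 0.653, 0.757, -0.001]
ft_force: [1.0, -0.0, 0.1]
grip_width: 0.911
gripper_force: 0.0
```

Request:
arm_command --linear '[[0,0,0.05],[0,0,0.05],[0,0,0.05],[0,0,0.05],[0,0,0.05]]' --rotation '[[0,0,10],[0,0,20],[0,0,30],[0,0,40],[0,0,50]]' --hand '[0.082,0.082,0.082,0.082,0.082]'

```text
time_s: 13.18
tcp_pos: [0.5298, -0.0201, 0.1169]
tcp_rot: [-0.0, 0.269, 0.963, -0.0]
ft_force: [0.8, -0.1, 0.4]
grip_width: 0.961
gripper_force: 0.0
```

Request:
arm_command --linear '[[0.0,0,0.0],[0,0,0.0],[0,0,0.0],[0,0,0.0],[0,0,0.0]]' --rotation '[[0,0,10],[0,0,20],[0,0,30],[0,0,40],[0,0,40]]' --hand '[0.082,0.082,0.082,0.082,0.082]'

```text
time_s: 13.8
tcp_pos: [0.5298, -0.0201, 0.1168]
tcp_rot: [-0.0, -0.073, 0.997, -0.0]
ft_force: [0.8, -0.0, -0.3]
grip_width: 0.959
gripper_force: 0.0
```

```bash
cat > blank.py <<'E'
from h import *
from cell import bot, grab_frame
w=grab_frame("wrist");s=bot.get_state();print(s["tcp_pos"],s["tcp_rot"],s["joint_pos"].round(2),s["time_s"])
def rep(f,n):
    hsv=cv2.cvtColor(f["frame"],cv2.COLOR_BGR2HSV)
    for k in comps(((hsv[...,2]>75)&(hsv[...,1]<45)).astype(np.uint8),(0,0,640,480),60):
        r=rect(onplane(f,k,.018)); 
        if abs(r[0][0]-530)<80 and abs(r[0][1]+20)<80: print(n,cv2.boundingRect(k.reshape(-1,1,2)),r)
rep(w,"wrist");rep(grab_frame("side"),"side");rep(grab_frame("scene"),"scene")
cv2.imwrite("pics/w6.png",w["frame"])
E
python3 blank.py
```

```text
[ 0.52980557 -0.02008706  0.11686171] [-1.46635166e-05 -7.13279090e-02  9.97452919e-01 -5.87136246e-05] [-0.04  0.29 -0.16  1.12 -0.   -0.18] 13.85
wrist (271, 194, 89, 65) (array([527.5, -20.7]), array([48.6, 64.1]), 8.3)
side (310, 251, 33, 29) (array([525.4, -30.5]), array([54.4, 79.8]), 8.0)
scene (282, 248, 25, 24) (array([532.7, -24. ]), array([50.7, 75.4]), 8.3)
```

The wrist camera puts the blank at (0.5288,-0.0207) with yaw 8.3°. The tool is centred on it to within 1 mm and turned for the lengthwise grip, so I descend and regrip.

Request:
arm_command --linear '[[0,0,-0.05],[0,0,-0.1],[0,0,-0.13],[0,0,-0.145],[0,0,-0.15]]' --rotation '[[0,0,0],[0,0,0],[0,0,0],[0,0,0],[0,0,0]]' --hand '[0.082,0.082,0.082,0.082,0.082]'

```text
time_s: 14.58
tcp_pos: [0.5298, -0.0201, -0.0334]
tcp_rot: [-0.0, -0.073, 0.997, -0.0]
ft_force: [-0.6, -0.6, -0.1]
grip_width: 0.959
gripper_force: 0.0
```

Request:
arm_command --linear '[[0,0,0],[0,0,0],[0,0,0],[0,0,0],[0,0,0]]' --rotation '[[0,0,0],[0,0,0],[0,0,0],[0,0,0],[0,0,0]]' --hand '[0.055,0.055,0.055,0.055,0.055]'

```text
time_s: 15.2
tcp_pos: [0.5307, -0.0201, -0.0321]
tcp_rot: [0.001, -0.073, 0.997, -0.0]
ft_force: [-0.8, 1.2, 6.9]
grip_width: 0.737
gripper_force: 45.4
```

Request:
arm_command --linear '[[0,0,0.03],[0,0,0.08],[0,0,0.13],[0.004,0.04,0.15],[0.008,0.08,0.15]]' --rotation '[[0,0,0],[0,0,0],[0,0,0],[0,0,0.2],[0,0,0.4]]' --hand '[0.055,0.055,0.055,0.055,0.055]'

```text
time_s: 15.82
tcp_pos: [0.5392, 0.0606, 0.1193]
tcp_rot: [0.002, -0.076, 0.997, 0.0]
ft_force: [-0.2, 0.1, -2.2]
grip_width: 0.734
gripper_force: 45.1
```

Request:
arm_command --linear '[[0.004,0.04,0],[0.008,0.08,0],[0.012,0.121,0],[0.012,0.121,0],[0.012,0.121,0]]' --rotation '[[0,0,0],[0,0,0],[0,0,0],[0,0,0],[0,0,0]]' --hand '[0.055,0.055,0.055,0.055,0.055]'

```text
time_s: 16.45
tcp_pos: [0.5495, 0.1807, 0.1168]
tcp_rot: [-0.0, -0.077, 0.997, -0.0]
ft_force: [-0.4, -0.1, -1.6]
grip_width: 0.741
gripper_force: 45.1
```

Run:
```python
from h import *
from cell import bot, grab_frame
import pickle
w=grab_frame("wrist");s=bot.get_state();print(s["tcp_pos"],s["tcp_rot"],s["time_s"])
pickle.dump(w,open("w7.pkl","wb"))
zb=s["tcp_pos"][2]+.0325+.018;print("blank top z",zb)
hsv=cv2.cvtColor(w["frame"],cv2.COLOR_BGR2HSV)
cv2.imwrite("pics/w7.png",w["frame"])
for z,uv in((.062,"bolts"),):
    print([proj(w,(*b,.062)).round(1).tolist() for b in [(.5198,.1449),(.5107,.2046),(.5874,.1552),(.5787,.2151)]])
print("blank corners expected",[proj(w,(s["tcp_pos"][0]-.001+x*np.cos(.15)-y*np.sin(.15),s["tcp_pos"][1]+x*np.sin(.15)+y*np.cos(.15),zb)).round(1).tolist() for x in(-.023,.023) for y in (-.032,.032)])
```

```text
[0.54951216 0.18025363 0.11682639] [-2.21412071e-04 -7.65636525e-02  9.97064643e-01 -2.34893684e-04] 16.5
blank top z 0.16732639127870005
[[263.7, 194.1], [364.7, 194.4], [267.6, 298.0], [360.5, 298.9]]
blank corners expected [[221.6, 280.7], [406.7, 281.5], [229.9, 392.0], [397.6, 392.7]]
```

View pics/w7.png

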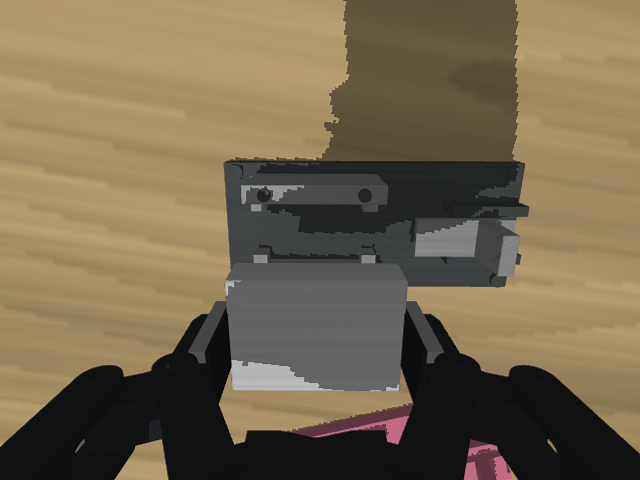

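The blank is held level, with its top corners at (226,282), (408,281), (232,390) and (400,389). The bolts are at (264,195) and (365,195), as predicted, so the alignment is within 1 mm. I lower it.

Request:
arm_command --linear '[[0.0005,-0.0005,-0.03],[0.0005,-0.0005,-0.06],[0.0005,-0.0005,-0.085],[0.0005,-0.0005,-0.1],[0.0005,-0.0005,-0.11]]' --rotation '[[0,0,0],[0,0,0],[0,0,0],[0,0,0],[0,0,0]]' --hand '[0.055,0.055,0.055,0.055,0.055]'

```text
time_s: 17.12
tcp_pos: [0.5504, 0.1798, 0.0065]
tcp_rot: [-0.0, -0.076, 0.997, -0.0]
ft_force: [0.1, 0.1, -0.9]
grip_width: 0.737
gripper_force: 45.1
```

Request:
arm_command --linear '[[0,0,-0.003],[0,0,-0.006],[0,0,-0.009],[0,0,-0.012],[0,0,-0.015]]' --rotation '[[0,0,0],[0,0,0],[0,0,0],[0,0,0],[0,0,0]]' --hand '[0.055,0.055,0.055,0.055,0.055]'

```text
time_s: 17.75
tcp_pos: [0.5504, 0.1805, -0.0081]
tcp_rot: [0.0, -0.077, 0.997, -0.0]
ft_force: [0.2, 1.1, -1.9]
grip_width: 0.735
gripper_force: 45.1
```

The blank is already 3–4 mm into the cavity with no contact force.

Request:
arm_command --linear '[[0,0,-0.003],[0,0,-0.006],[0,0,-0.009],[0,0,-0.011],[0,0,-0.012]]' --rotation '[[0,0,0],[0,0,0],[0,0,0],[0,0,0],[0,0,0]]' --hand '[0.055,0.055,0.055,0.055,0.055]'

```text
time_s: 18.38
tcp_pos: [0.5502, 0.1804, -0.02]
tcp_rot: [-0.0, -0.077, 0.997, -0.0]
ft_force: [-3.8, -1.0, 7.9]
grip_width: 0.735
gripper_force: 46.2
```

Floor contact came at the expected height (−0.020). I release and rise.

Request:
arm_command --linear '[[0,0,0],[0,0,0.001],[0,0,0.001],[0,0,0.001],[0,0,0.001]]' --rotation '[[0,0,0],[0,0,0],[0,0,0],[0,0,0],[0,0,0]]' --hand '[0.072,0.072,0.072,0.072,0.072]'

```text
time_s: 19.0
tcp_pos: [0.5503, 0.1804, -0.0191]
tcp_rot: [0.0, -0.077, 0.997, -0.0]
ft_force: [-0.7, -0.4, -0.4]
grip_width: 0.84
gripper_force: 0.0
```

Request:
arm_command --linear '[[0,0,0.01],[0,0,0.03],[0,0,0.07],[0,0,0.12],[0,0,0.16]]' --rotation '[[0,0,0],[0,0,0],[0,0,0],[0,0,0],[0,0,0]]' --hand '[0.072,0.072,0.072,0.072,0.072]'

```text
time_s: 19.62
tcp_pos: [0.5506, 0.1805, 0.1437]
tcp_rot: [0.001, -0.077, 0.997, 0.0]
ft_force: [0.9, -0.6, 0.8]
grip_width: 0.838
gripper_force: 0.0
```

Run:
```python
from h import *
from cell import bot, grab_frame
w=grab_frame("wrist");s=bot.get_state();print(s["tcp_pos"],s["tcp_rot"],s["time_s"])
cv2.imwrite("pics/w8.png",w["frame"])
hsv=cv2.cvtColor(w["frame"],cv2.COLOR_BGR2HSV)
m=((hsv[...,2]>120)&(hsv[...,1]<45)).astype(np.uint8)
for k in comps(m,(0,0,640,480),60):
    r=rect(onplane(w,k,.030)); 
    if abs(r[0][0]-540)<90 and abs(r[0][1]-200)<120: print(cv2.boundingRect(k.reshape(-1,1,2)),r,rect(onplane(w,k,.039)))
for z,p in((.03,(.549,.1802)),(.039,(.5393,.2483))): print(proj(w,(*p,z)))
```

```text
[0.55265194 0.18118782 0.14875684] [ 4.07381289e-03 -7.67114340e-02  9.97044557e-01  9.54649340e-04] 19.675
(274, 204, 83, 47) (array([553.4, 181. ]), array([36. , 63.8]), 7.4) (array([550.9, 180.6]), array([34.9, 61.8]), 7.4)
(275, 273, 81, 14) (array([596.2, 187.3]), array([11.4, 64.2]), 8.8) (array([592.3, 186.8]), array([11. , 62.2]), 8.8)
(253, 273, 19, 14) (array([602.7, 145.3]), array([11.4, 14.5]), 8.8) (array([598.6, 146. ]), array([11., 14.]), 8.8)
(407, 230, 54, 12) (array([545.4, 272.9]), array([ 8.9, 41.6]), 8.8) (array([543.1, 269.6]), array([ 8.7, 40.3]), 8.8)
(408, 215, 55, 10) (array([532.2, 270.5]), array([ 6.5, 41.3]), 14.7) (array([530.4, 267.4]), array([ 6.3, 40. ]), 14.7)
(259, 242, 13, 14) (array([575.8, 144.5]), array([10.8,  9.2]), 12.3) (array([572.6, 145.3]), array([10.5,  8.9]), 12.3)
(276, 177, 21, 9) (array([520.9, 153.9]), array([ 6. , 14.8]), 8.8) (array([519.4, 154.4]), array([ 5.8, 14.4]), 8.8)
[315.20020459 222.32746414]
[407.15644833 226.50920885]
```

The blank is seated at about (0.55,0.181), and its 63.8 mm measured length matches the 30 mm top height. The keeper tip is where I predicted. Next I grip the fin from above at about (0.533,0.295).

Request:
arm_command --linear '[[-0.006,0.04,0],[-0.012,0.08,0],[-0.0175,0.1145,0],[-0.0175,0.1145,-0.04],[-0.0175,0.1145,-0.08]]' --rotation '[[0,0,0],[0,0,0],[0,0,0],[0,0,0],[0,0,0]]' --hand '[0.044,0.044,0.044,0.044,0.044]' --grip_force 20

```text
time_s: 20.3
tcp_pos: [0.533, 0.2958, 0.0607]
tcp_rot: [0.001, -0.077, 0.997, 0.0]
ft_force: [-0.5, 0.1, -0.7]
grip_width: 0.516
gripper_force: 0.0
```

Request:
arm_command --linear '[[0,0,-0.01],[0,0,-0.02],[0,0,-0.03],[0,0,-0.035],[0,0,-0.038]]' --rotation '[[0,0,0],[0,0,0],[0,0,0],[0,0,0],[0,0,0]]' --hand '[0.044,0.044,0.044,0.044,0.044]'

```text
time_s: 20.92
tcp_pos: [0.5331, 0.2949, 0.0231]
tcp_rot: [0.0, -0.077, 0.997, 0.0]
ft_force: [-0.0, -0.2, 0.2]
grip_width: 0.518
gripper_force: 0.0
```

Request:
arm_command --linear '[[0,0,0],[0,0,0],[0,0,0],[0,0,0],[0,0,0]]' --rotation '[[0,0,0],[0,0,0],[0,0,0],[0,0,0],[0,0,0]]' --hand '[0.0,0.0,0.0,0.0,0.0]'

```text
time_s: 21.55
tcp_pos: [0.533, 0.295, 0.0232]
tcp_rot: [0.0, -0.077, 0.997, 0.0]
ft_force: [-0.1, -1.8, 4.4]
grip_width: 0.113
gripper_force: 24.0
```

The fin is gripped (9.7 mm). I slide it along the die's −y.

Request:
arm_command --linear '[[0.001,-0.007,0],[0.0025,-0.016,0],[0.0035,-0.025,0],[0.005,-0.033,0],[0.006,-0.039,0]]' --rotation '[[0,0,0],[0,0,0],[0,0,0],[0,0,0],[0,0,0]]' --hand '[0.0,0.0,0.0,0.0,0.0]'

```text
time_s: 22.18
tcp_pos: [0.539, 0.2554, 0.0232]
tcp_rot: [0.0, -0.077, 0.997, 0.0]
ft_force: [-1.0, 1.8, 6.4]
grip_width: 0.11
gripper_force: 24.3
```

Request:
arm_command --linear '[[0,-0.001,0],[0,-0.002,0],[0.0005,-0.003,0],[0.0005,-0.004,0],[0.0005,-0.004,0]]' --rotation '[[0,0,0],[0,0,0],[0,0,0],[0,0,0],[0,0,0]]' --hand '[0.0,0.0,0.0,0.0,0.0]'

```text
time_s: 22.8
tcp_pos: [0.5396, 0.2515, 0.0232]
tcp_rot: [0.0, -0.077, 0.997, 0.0]
ft_force: [0.1, 1.2, 6.4]
grip_width: 0.108
gripper_force: 24.2
```

Request:
arm_command --linear '[[0,-0.001,0],[0,-0.002,0],[0.0005,-0.003,0],[0.0005,-0.004,0],[0.0005,-0.004,0]]' --rotation '[[0,0,0],[0,0,0],[0,0,0],[0,0,0],[0,0,0]]' --hand '[0.0,0.0,0.0,0.0,0.0]'

```text
time_s: 23.42
tcp_pos: [0.54, 0.2489, 0.0232]
tcp_rot: [0.0, -0.077, 0.997, 0.001]
ft_force: [-1.9, 7.7, 4.2]
grip_width: 0.11
gripper_force: 24.1
```

Request:
arm_command --linear '[[0,-0.001,0],[0,-0.002,0],[0,-0.002,0]]' --rotation '[[0,0,0],[0,0,0],[0,0,0]]' --hand '[0.0,0.0,0.0]'

```text
time_s: 23.8
tcp_pos: [0.54, 0.249, 0.0233]
tcp_rot: [0.0, -0.078, 0.997, 0.003]
ft_force: [-1.4, 15.0, 2.3]
grip_width: 0.112
gripper_force: 24.1
```

There is a firm end stop: the force rises while the position stays fixed. I back off the preload, open and retreat.

Request:
arm_command --linear '[[0,0.003,0],[0,0.003,0],[0,0.003,0],[0,0.003,0],[0,0.003,0]]' --rotation '[[0,0,0],[0,0,0],[0,0,0],[0,0,0],[0,0,0]]' --hand '[0.0,0.026,0.026,0.026,0.026]'

```text
time_s: 24.42
tcp_pos: [0.5398, 0.2487, 0.0227]
tcp_rot: [-0.0, -0.077, 0.997, -0.0]
ft_force: [-0.3, 0.4, 0.3]
grip_width: 0.306
gripper_force: 0.0
```

Request:
arm_command --linear '[[0,0,0.02],[0,0,0.05],[0,0,0.09],[0,0,0.13],[0,0,0.13]]' --rotation '[[0,0,0],[0,0,0],[0,0,0],[0,0,0],[0,0,0]]' --hand '[0.026,0.026,0.026,0.026,0.026]'

```text
time_s: 25.05
tcp_pos: [0.5416, 0.2496, 0.1561]
tcp_rot: [0.003, -0.077, 0.997, 0.001]
ft_force: [0.3, 0.7, -0.3]
grip_width: 0.303
gripper_force: 0.0
```

Request:
arm_command --linear '[[0.03,-0.01,0.0],[0.06,-0.02,0.0],[0.06,-0.02,0.0],[0.06,-0.02,0.0]]' --rotation '[[0,0,0],[0,0,0],[0,0,0],[0,0,0]]' --hand '[0.026,0.026,0.026,0.026]'

```text
time_s: 25.55
tcp_pos: [0.599, 0.2287, 0.1518]
tcp_rot: [-0.001, -0.077, 0.997, -0.0]
ft_force: [-0.1, -0.3, 1.3]
grip_width: 0.299
gripper_force: 0.0
```

Run:
```python
from h import *
from cell import bot, grab_frame
w=grab_frame("wrist");s=bot.get_state();print(s["tcp_pos"],s["ft_force"],s["time_s"])
hsv=cv2.cvtColor(w["frame"],cv2.COLOR_BGR2HSV)
m=((hsv[...,2]>110)&(hsv[...,1]<45)).astype(np.uint8)
n=np.array([.549,.1802]);ey=np.array([-.1495,.9888]);ex=np.array([.9888,.1495])
for name,z in(("blank",.030),("tongue",.039),("fin",.075)):
  for k in comps(m,(0,0,640,480),60):
    P=onplane(w,k,z)-n; x=P@ex*1e3;y=P@ey*1e3
    if abs(x.mean())<26 and abs(y.mean())<130: print(name,"x",x.min().round(1),x.max().round(1),"y",y.min().round(1),y.max().round(1))
```

```text
[0.59885527 0.22893744 0.15221388] [-0.38920421  0.12994337  0.45448113] 25.6
blank x -22.6 22.0 y -31.6 51.2
blank x -28.1 -16.3 y -44.0 42.9
blank x 16.0 27.4 y -44.0 -34.4
tongue x -22.5 20.7 y -29.4 50.8
tongue x -27.9 -16.4 y -41.5 42.9
tongue x 14.9 26.0 y -41.4 -32.1
fin x -22.2 15.6 y -20.6 49.6
fin x -27.0 -16.9 y -31.1 42.6
fin x 10.5 20.2 y -31.1 -22.9
```

```bash
python3 -c "
from cell import bot
print(bot.sign_off())"
```

```text
the job is handed in; nothing more can be done
None
```

The oblong blank is seated in the nest and the keeper is pushed against its end stop; I handed the job in at about 26 s and got no verdict back.

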